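# Load the reagent bottle magazine and shut its clamp lever

## Task

Load the two white reagent bottles that stand on the bench into the magazine, one at a time: set a bottle upright on the open landing in front of the guide rails, let go of it, push it from behind into the lane, and only then bring the next one, so that in the end all three white bottles stand upright in single file between the rails, up against the end stop. Then swing the clamp lever fully shut across the mouth behind the last bottle. Do not knock any bottle over, and leave the small brown bottle and the tall tube where they are.

Things in the scene. Friction and masses are not known exactly. Their poses are not given: they have to be found in the camera images.
- magazine: bottle magazine fixed to the bench: aluminium deck with a straight lane between two guide rails. Origin on the bench (z = 0), on the centre line, at the mouth of the lane; x points along the lane, inward; y left; z up. Deck top at z = 12 mm, x -92 to 133 mm, y -55 to 55 mm. Rails: 20 mm high above the deck, 41 mm apart inside, x 0 to 118 mm; flared to 70 mm apart at x = -23 mm.
- landing (a point): middle of the open landing, on the deck top (z = 12 mm), 45 mm in front of the mouth on the centre line; axes as the magazine's
- end_stop (a point): foot of the end stop's face on the deck, centre line, 118 mm inside the mouth; axes as the magazine's. Three bottles in a row take 111 of the 118 mm.
- strip_end (a point): near end of the hold-down strip, on its underside, 73 mm above the deck and 23 mm inside the mouth. The strip (16 mm wide, 4 mm thick) runs over the lane to the end, so bottles can only be pushed in from the mouth. Two bridges carry it at x = 62 and 112 mm (pillars at y = +-36 mm, tops 82 mm above the deck).
- bottle_a: white reagent bottle with a blue screw cap: round body 37 mm across and straight up to about 45 mm, cap 24 mm across, 69 mm tall in all; origin at the centre of its underside, z up. It stands on the bench and is to be loaded.
- bottle_b: white reagent bottle with a blue screw cap: round body 37 mm across and straight up to about 45 mm, cap 24 mm across, 69 mm tall in all; origin at the centre of its underside, z up. It stands on the bench and is to be loaded.
- bottle_in_lane: white reagent bottle with a blue screw cap: round body 37 mm across and straight up to about 45 mm, cap 24 mm across, 69 mm tall in all; origin at the centre of its underside, z up. It already stands in the lane, part of the way in, and is to be pushed on to the end stop by the next ones.
- lever (a joint): angle of the clamp lever about its upright pivot, rad: 0 = fully shut, arm lying across the mouth along the magazine's -y; grows as it opens, clockwise seen from above: at 1.57 the arm points along -x; at the start (2.3 to 2.8) it points outward to the left and back. Limit 2.95. It stays where it is left. Arm: flat bar 8 mm thick, 39 to 51 mm above the bench; shut, its padded face is at the mouth.
- lever_hinge (a point): point on the lever's pivot axis, 70 mm above the bench, at x = -6, y = 40 mm in the magazine's frame; the pivot pillar is 20 mm across and ends at 57 mm. The rest block that receives the lever stands across from it at x = -14 to 7, y = -50 to -38 mm, up to 50 mm above the bench.
- lever_knob (a point): grip point on the lever's upright black round knob, 14 mm across, 100 mm from the pivot axis; the knob reaches from 51 to 82 mm above the bench and this point lies at 70 mm
- small_bottle: small brown reagent bottle, 30 mm across, 62 mm tall, black cap; origin at the centre of its underside; not to be loaded, leave it alone
- tube: tall capped tube, 34 mm across at the cap, 113 mm tall, standing; origin at the centre of its underside; leave it alone
Mind the look-alikes: they are no part of the job. What is shaped like the bottle_b but orange is not meant.

How it is judged:
By the outcome, as a careful person would: the job done as asked, in the order asked, and still so for the second after the job is handed in, with the robot touching nothing.
It also fails if it takes over 72 s, if anything falls off the work surface, if the arm or the gripper's body presses on something with over 40 N, if the wrist force passes 120 N, or if a joint passes its speed limit or range.

## Robot

A 7-joint arm with a two-finger parallel gripper is mounted at the origin on a cart in front of the work surface, level with it; the furniture and walls round the work are solid. World frame = base frame: x ahead of the robot, y to its left, z up, the work surface at z = 0. Lengths are in m, angles in rad, forces in N, time in s.
With the tool pointing down it reaches from about 0.4 to 0.875 m from the base axis. Payload 19.3 kg.
Tool frame: the origin (TCP) lies at the very end of the fingers, on their centre line; the grasp point (between the pads) lies 19 mm behind it; z points along the fingers, y is the line along which they close (so a half turn about z gives the same grasp; the last joint's range is limited). The gripper opens to 85 mm and grips with 20 to 120 N. Pads are 22 mm wide; open, the fingers measure 114 mm over their backs; the gripper's body (76 mm by 85 mm) begins 54 mm behind the grasp point. The pads swing forward as they close: fully open they stand 13 mm farther back than shut.
Start: joints at [1.172, 0.521, -0.036, 1.599, 0.021, 1.021, -0.113], TCP at [0.202, -0.592, 0.231] pointing down, gripper open.
Joint ranges: [-2.91, 2.91], [-0.3, 2.13], [-1.5, 1.42], [0.17, 2.43], [-1.26, 4.41], [0.16, 1.93], [-2.52, 2.52]. Speed limits (rad/s): [1.89, 1.89, 2.39, 2.39, 3.01, 3.01, 3.01].

## Interface

Orientations are given as [roll, pitch, yaw] about the fixed x, y, z axes, in that order (R = Rz(yaw) Ry(pitch) Rx(roll)).
In Python, from workcell import bot gives the robot as it stands.
- The arm moves only by the tool servo_tool, never from a script. Its argument "plan" is a list of rows, each a list of 7 numbers: the finger opening in cm, from 0 to 8.54, then the shift along the tool's x, y, z in cm, then the turn, a rotation vector about the tool's x, y, z in degrees. In form: [[fingers, x, y, z, wx, wy, wz], ...]. A call has 1 to 10 rows; each row is the pose to reach, as a shift and turn from the pose commanded when the call began, along the tool's axes at that moment; what a row does not reach only later rows make up. A row lasts 1/10 s, in which the tool goes at most 50 mm and 8.59 degrees, less where a joint would pass 70% of its speed; a pose out of reach is approached as far as the arm can. A call with a gripper value outside its range is refused whole. The fingers move at their own pace and stop on an object; "force" is the grip in N (left out, the last holds). Time passes only in rows, so rows that repeat a pose let the fingers close. It gives the time, the measured TCP pose, the force, the opening and the grip force at its end, in the units of the state.
- bot.observe(): the state, without advancing time (a new reading comes with each control period).
- bot.grab_frame(name): name is "side" or "top" or "wrist"; returns a dict with "frame" (420x560x3 uint8, blue, green, red), "mtx" (3x3 intrinsics, pixels), "R" (3x3) and "t" (3): a world point X has camera coordinates R X + t; the wrist camera has in their place "T_tool_cam" (4x4, takes a point from camera to tool coordinates, whose origin is the TCP and whose axes are the flange's). Camera axes: x right, y down, z forward; pixel columns grow to the right and rows downward; lengths in m; the calibration is good to about 2 mm. A picture is of the moment at which its call begins: read the wrist's pose just before it. There is no depth.
- bot.job_done(): hands the job in; it is judged then, once.
The state is a dict: "clock": time; "qpos": joint angles; "qd": joint speeds; "joint_efforts": joint torques, N m; "position": TCP position; "tool_rot": TCP orientation; "force": force on the tool from outside, world axes, zero at the start; "moment": the same for the moment, N m; "grip_width": finger opening in m; "finger_force": force on a finger pad.
Only numpy, scipy, OpenCV 4.12 (cv2) and the standard library are available. Lean on these libraries where they do the work, as an engineer would, in place of code of your own. Each camera call takes 0.05 s, during which the arm holds its last target. There are 200 camera calls.

## Working session

There is one attempt and no reset: what is moved stays moved. The work goes in short steps, Python scripts to look and compute and a tool call to move; the robot and the scene stay as the last step left them, time stands still between calls to the robot, and variables do not carry over. Pictures are saved under pics/ and viewed, at most 10 in all, crops included, and the job is handed in when it is done.

Besides the shell and the picture viewer there is one more tool, called after "Call:" as name(argument=value, ...) on one line, values as JSON. servo_tool: Moves the arm, as the interface text tells. Its arguments: {"type":"object","properties":{"plan":{"type":"array","items":{"type":"array","items":{"type":"number"}}},"force":{"type":"number"}},"required":["plan"]}

```bash
mkdir -p pics; ls; python3 - <<'E'
from workcell import bot
import cv2,pickle,numpy as np
s=bot.observe();print(s)
d={}
for n in("top","side"):
    f=bot.grab_frame(n);d[n]=f;cv2.imwrite(f"pics/{n}0.png",f["frame"])
    print(n,f["mtx"].tolist(),np.round(-f["R"].T@f["t"],3),np.round(f["R"],3).tolist())
pickle.dump(d,open("f0.pkl","wb"))
E
```

```text
pics
{'clock': 0.0, 'qpos': array([ 1.17181672,  0.52204469, -0.03633153,  1.5999779 ,  0.02116259,
        1.02109313, -0.11278495]), 'qd': array([-0.00015639,  0.00046234,  0.00146643,  0.00024869,  0.00089398,
       -0.00046299, -0.00176309]), 'joint_efforts': array([-3.59976046e-03, -9.27107191e+01,  1.97787210e+00, -3.69931626e+01,
        1.75708754e-02,  8.12171667e-03,  3.03859508e-05]), 'position': array([ 0.20167807, -0.59122197,  0.23071734]), 'tool_rot': array([-3.14045367e+00,  4.65893596e-05,  3.28768184e-01]), 'force': array([ 0.02351197, -0.15579573,  0.3603772 ]), 'moment': array([ 0.02155148,  0.00413699, -0.01776169]), 'finger_force': 0.0, 'grip_width': 0.08507107653617897}
top [[394.53008425142184, 0.0, 283.1194617780623], [0.0, 394.53008425142184, 209.19929577771373], [0.0, 0.0, 1.0]] [ 0.434 -0.094  0.999] [[0.028, -1.0, 0.003], [-0.993, -0.028, -0.115], [0.115, 0.001, -0.993]]
side [[458.3987720332858, 0.0, 279.56008193897844], [0.0, 458.3987720332858, 216.20747314752208], [0.0, 0.0, 1.0]] [0.326 0.709 0.66 ] [[-0.959, -0.282, 0.019], [-0.169, 0.52, -0.837], [0.226, -0.806, -0.547]]
```

View pics/top0.png

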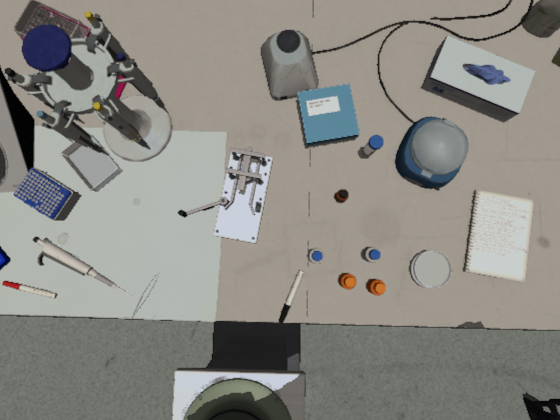

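View pics/side0.png

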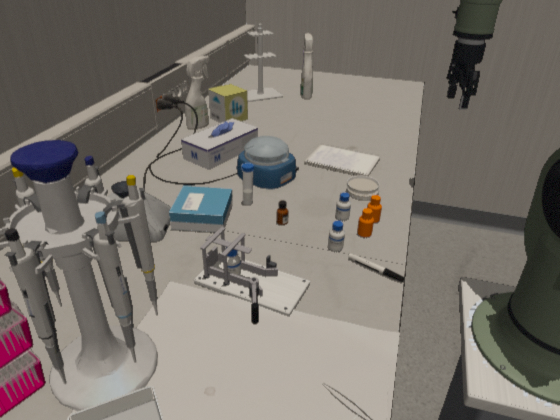

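Top view: the white blue-capped bottles are at (316,256) and (372,254). The look-alikes are the orange bottles at (348,281) and (377,287), the brown bottle at (342,196) and the tube at (373,146). The magazine is near (245,195), its mouth towards the robot, with the lever knob at (183,213). I choose the two blue-capped white ones and check them in a close crop.

```bash
python3 - <<'E'
import cv2,pickle
d=pickle.load(open("f0.pkl","rb"))
f=d["top"]["frame"][140:300,170:390];cv2.imwrite("pics/topc.png",cv2.resize(f,(792,576),interpolation=cv2.INTER_CUBIC))
f=d["side"]["frame"][185:330,185:395];cv2.imwrite("pics/sidec.png",cv2.resize(f,(798,551),interpolation=cv2.INTER_CUBIC))
E
```

```text
(no output)
```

View pics/topc.png

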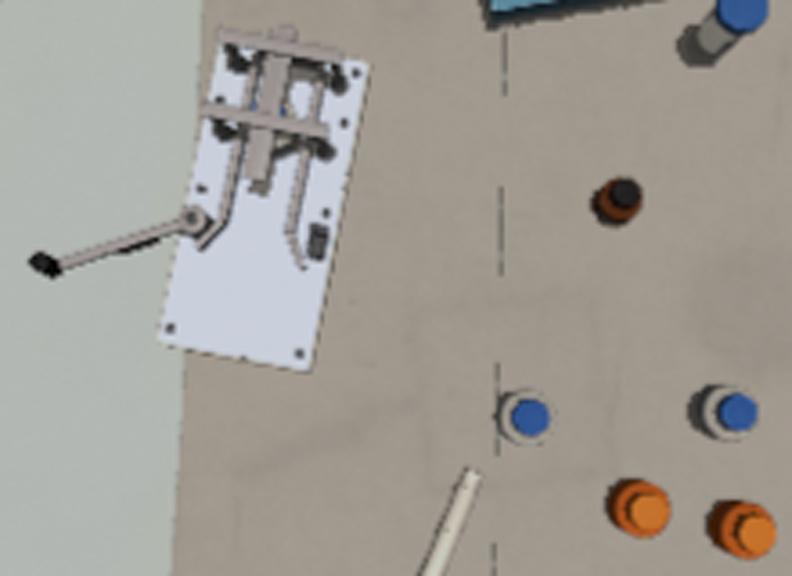

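View pics/sidec.png

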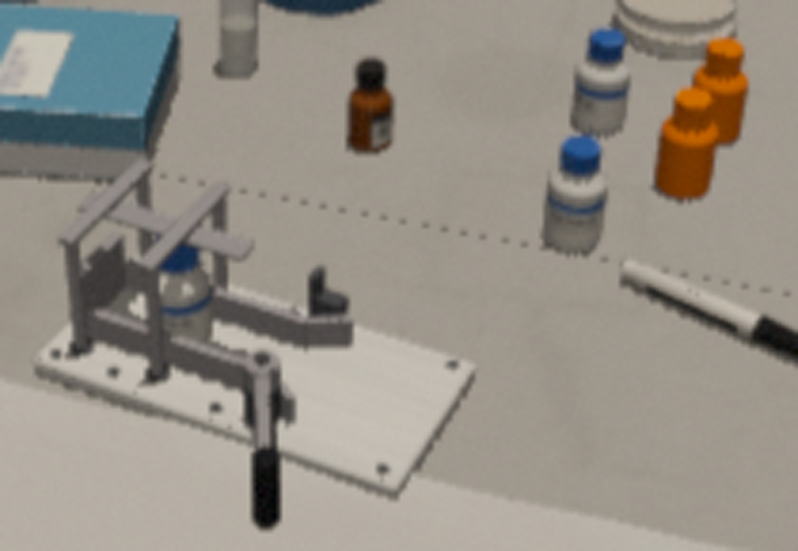

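```bash
cat > geo.py <<'E'
import numpy as np,pickle,cv2
from scipy.optimize import least_squares
D=pickle.load(open("f0.pkl","rb"))
def tp(u,v): return np.array([(u+.5)/3.6-.5+170,(v+.5)/3.6-.5+140])
def sp(u,v): return np.array([(u+.5)/3.8-.5+185,(v+.5)/3.8-.5+185])
def proj(c,X):
    c=D[c];x=c["mtx"]@(c["R"]@X+c["t"]);return x[:2]/x[2]
def ray(c,p,z):
    c=D[c];d=c["R"].T@np.linalg.solve(c["mtx"],[*p,1]);o=-c["R"].T@c["t"];return o+d*(z-o[2])/d[2]
E
python3 - <<'E'
from geo import *
obs=[("top",(-92,55,12),tp(160,340)),("top",(-92,-55,12),tp(310,371)),("top",(133,-55,12),tp(369,64)),("top",(-6,40,57),tp(193,218)),
("side",(-92,55,12),sp(397,488)),("side",(-92,-55,12),sp(474,370)),("side",(133,55,12),sp(38,362)),("side",(-6,40,57),sp(262,358))]
def W(p,m):
    m=np.array(m)/1e3;c,s=np.cos(p[2]),np.sin(p[2]);return np.array([p[0]+c*m[0]-s*m[1],p[1]+s*m[0]+c*m[1],m[2]])
f=lambda p:np.concatenate([proj(c,W(p,m))-q for c,m,q in obs])
r=least_squares(f,[.4,0,0]);print(r.x,np.round(r.fun.reshape(-1,2),1).tolist())
p=r.x
for n,z,t,s in[("b1",.069,tp(530,417),sp(581,150)),("b2",.069,tp(738,412),sp(606,42)),("knobtop",.082,tp(43,264),sp(264,458)),("brown",.062,tp(626,192),sp(371,70)),("oA",.069,tp(644,511),sp(693,102)),("oB",.069,tp(755,530),sp(725,50)),("tube",.113,tp(742,8),None)]:
    print(n,ray("top",t,z).round(4), None if s is None else ray("side",s,z).round(4))
k=ray("top",tp(43,264),.080);h=W(p,(-6,40,57));d=(k-h)[:2];print("knob r",np.hypot(*d),"lever ang",(-np.pi/2+p[2]-np.arctan2(d[1],d[0]))%(2*np.pi))
for m in[(-45,0,12),(0,0,12),(118,0,12),(-6,40,70)]:print(m,W(p,m).round(4))
c=ray("side",sp(181,250),.081);print("lane bottle", (np.array([[np.cos(p[2]),np.sin(p[2])],[-np.sin(p[2]),np.cos(p[2])]])@(c[:2]-p[:2])).round(4))
E
```

```text
[ 0.5604457   0.01200772 -0.15929349] [[-1.7, 1.2], [-0.1, 0.8], [0.5, -0.6], [-0.7, 0.2], [-0.0, 0.3], [1.1, -2.1], [-1.9, -0.9], [-0.0, -0.8]]
b1 [ 0.4353 -0.1759  0.069 ] [ 0.4337 -0.1711  0.069 ]
b2 [ 0.4423 -0.3113  0.069 ] [ 0.441  -0.3039  0.069 ]
knobtop [0.5252 0.143  0.082 ] [0.5264 0.1481 0.082 ]
brown [ 0.5863 -0.238   0.062 ] [ 0.5836 -0.2315  0.062 ]
oA [ 0.3771 -0.2506  0.069 ] [ 0.3756 -0.2469  0.069 ]
oB [ 0.3669 -0.3223  0.069 ] [ 0.3635 -0.3184  0.069 ]
tube [ 0.6995 -0.3034  0.113 ] None
knob r 0.09768677241764132 lever ang 2.61104866148854
(-45, 0, 12) [0.516  0.0191 0.012 ]
(0, 0, 12) [0.5604 0.012  0.012 ]
(118, 0, 12) [ 0.677  -0.0067  0.012 ]
(-6, 40, 70) [0.5609 0.0525 0.07  ]
lane bottle [0.0607 0.0079]
```

```bash
cat > h.py <<'E'
import numpy as np,cv2,sys
from workcell import bot
from scipy.spatial.transform import Rotation as Ro
def pose():
    s=bot.observe();return np.array(s["position"]),Ro.from_euler("xyz",s["tool_rot"]).as_matrix(),s
def to(x,y,z,yaw=-.159):
    p,R,s=pose();T=Ro.from_euler("xyz",[np.pi,0,yaw]).as_matrix()
    print("t",round(s["clock"],2),"cm",(R.T@(np.array([x,y,z])-p)*100).round(2),"deg",np.degrees(Ro.from_matrix(R.T@T).as_rotvec()).round(2))
def wray(f,P,R,px,z):
    T=f["T_tool_cam"];d=R@T[:3,:3]@np.linalg.solve(f["mtx"],[*px,1]);o=P+R@T[:3,3];return o+d*(z-o[2])/d[2]
E
python3 -c "
from h import *
to(.4345,-.1735,.231)
print(bot.observe()['qpos'])"
```

```text
t 0.1 cm [ 3.552e+01 -3.202e+01  1.000e-02] deg [-6.000e-02  2.000e-02  2.795e+01]
[ 1.17179472  0.52196721 -0.03636673  1.59996474  0.02116692  1.02108785
 -0.11282254]
```

Call:
servo_tool(plan=[[8.54, 3.55, -3.2, 0, 0, 0, 2.8], [8.54, 7.1, -6.4, 0, 0, 0, 5.6], [8.54, 10.6, -9.6, 0, 0, 0, 8.4], [8.54, 14.2, -12.8, 0, 0, 0, 11.2], [8.54, 17.8, -16, 0, 0, 0, 14], [8.54, 21.3, -19.2, 0, 0, 0, 16.8], [8.54, 24.9, -22.4, 0, 0, 0, 19.6], [8.54, 28.4, -25.6, 0, 0, 0, 22.4], [8.54, 32, -28.8, 0, 0, 0, 25.2], [8.54, 35.5, -32, 0, 0, 0, 28]])

```text
clock: 1.1
position: [0.435, -0.1722, 0.2313]
tool_rot: [3.142, -0.0, -0.162]
force: [-0.3, -1.0, 0.0]
grip_width: 0.0858
finger_force: 0.0
```

```bash
cat > caps.py <<'E'
from h import *
def caps(name,z=.069):
    P,R,s=pose();f=bot.grab_frame("wrist");cv2.imwrite(f"pics/{name}.png",f["frame"])
    h=cv2.cvtColor(f["frame"],cv2.COLOR_BGR2HSV);m=cv2.inRange(h,(105,120,60),(125,255,255))
    n,_,st,c=cv2.connectedComponentsWithStats(m)
    for i in range(1,n):
        if st[i,4]>60:print(c[i].round(1),st[i],wray(f,P,R,c[i],z).round(4))
    return f,P,R
E
python3 - <<'E'
from caps import *
f,P,R=caps("w1");print(P,pose()[2]["tool_rot"],pose()[2]["clock"],f["T_tool_cam"].round(3).tolist())
to(.4345,-.1735,.231)
E
```

```text
[426.  156.7] [414 145  25  25 479] [ 0.4438 -0.3137  0.069 ]
[285.7 186.7] [275 176  23  23 407] [ 0.4365 -0.1783  0.069 ]
[ 0.43502547 -0.17217714  0.23134728] [-3.13882965e+00 -1.27085913e-03 -1.59227079e-01] 1.15 [[-0.0, -0.956, -0.294, 0.075], [1.0, -0.001, 0.0, 0.0], [-0.001, -0.294, 0.956, -0.144], [0.0, 0.0, 0.0, 1.0]]
t 1.15 cm [-0.28  0.89  0.04] deg [-0.16 -0.07 -0.01]
```

Call:
servo_tool(plan=[[8.54, 0, 0, 0, 0, 0, 0], [8.54, 0, 0, 0, 0, 0, 0], [8.54, 0, 0, 0, 0, 0, 0], [8.54, 0, 0, 0, 0, 0, 0]])

```text
clock: 1.55
position: [0.4339, -0.1751, 0.2312]
tool_rot: [3.141, 0.0, -0.162]
force: [-0.1, -0.1, 0.2]
grip_width: 0.0856
finger_force: 0.0
```

```bash
python3 - <<'E'
from caps import *
f,P,R=caps("w1b");print(P,pose()[2]["tool_rot"],pose()[2]["clock"]);print(pose()[0])
E
```

```text
[422.9 156.2] [411 144  25  25 483] [ 0.4437 -0.3136  0.069 ]
[282.6 186.2] [272 175  23  23 409] [ 0.4364 -0.1783  0.069 ]
[ 0.43394844 -0.1750639   0.23124961] [ 3.14148061e+00  1.17616145e-04 -1.61594640e-01] 1.6
[ 0.43403222 -0.17493225  0.23128504]
```

View pics/w1b.png

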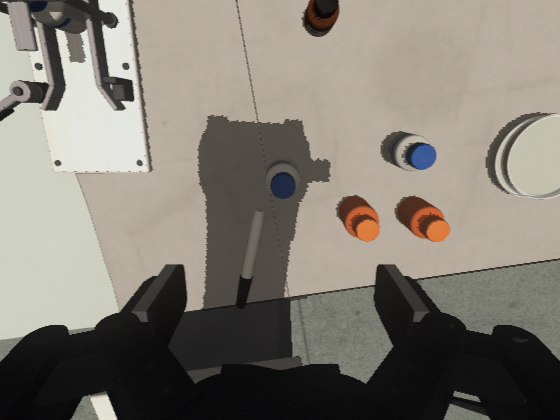

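The wrist view shows bottle 1 at cap pixel (283,186), bottle 2 at (423,156), the orange ones at (367,230) and (437,230), and the deck's near corners at (77,172) and (150,171).

```bash
python3 - <<'E'
from h import *
f=bot.grab_frame("wrist");P,R,s=pose()
m=np.array([.56045,.01201]);a=-.1593;c,s_=np.cos(a),np.sin(a)
for px,z,q in[((150,171),.012,(-92,-55)),((78,172),.012,(-92,55)),((22,91),.057,(-6,40)),((57,162),.012,(-84,47)),((141,162),.012,(-84,-47))]:
    X=wray(f,P,R,px,z);d=X[:2]-m;print(X.round(4),q,(np.array([c*d[0]+s_*d[1],-s_*d[0]+c*d[1]])*1e3).round(1))
to(.436,-.1777,.12);to(.436,-.1777,.014)
E
```

```text
[ 0.4649 -0.0305  0.012 ] (-92, -55) [-87.6 -57.2]
[0.477  0.0505 0.012 ] (-92, 55) [-88.5  24.8]
[0.5619 0.0462 0.057 ] (-6, 40) [-4. 34.]
[0.4917 0.0699 0.012 ] (-84, 47) [-77.1  46.3]
[ 0.4765 -0.0234  0.012 ] (-84, -47) [-77.3 -48.3]
t 1.65 cm [ 0.23  0.26 11.13] deg [ 0.01  0.   -0.13]
t 1.65 cm [ 0.23  0.26 21.73] deg [ 0.01  0.   -0.13]
```

Call:
servo_tool(plan=[[8.54, 0.25, 0.25, 3.5, 0, 0, 0], [8.54, 0.25, 0.25, 8, 0, 0, 0], [8.54, 0.25, 0.25, 12.5, 0, 0, 0], [8.54, 0.25, 0.25, 16.5, 0, 0, 0], [8.54, 0.25, 0.25, 19.5, 0, 0, 0], [8.54, 0.25, 0.25, 21, 0, 0, 0], [8.54, 0.25, 0.25, 21.6, 0, 0, 0], [6, 0.25, 0.25, 21.6, 0, 0, 0], [5, 0.25, 0.25, 21.6, 0, 0, 0], [4.5, 0.25, 0.25, 21.6, 0, 0, 0]], force=25)

```text
clock: 2.65
position: [0.4371, -0.1772, 0.0162]
tool_rot: [3.141, -0.002, -0.16]
force: [-0.3, 0.3, 0.2]
grip_width: 0.0454
finger_force: 0.0
```

Call:
servo_tool(plan=[[4.2, 0, 0, 0, 0, 0, 0], [3.9, 0, 0, 0, 0, 0, 0], [3.6, 0, 0, 0, 0, 0, 0], [3, 0, 0, 0, 0, 0, 0], [3, 0, 0, 0, 0, 0, 0], [3, 0, 0, 0, 0, 0, 0]])

```text
clock: 3.25
position: [0.4368, -0.177, 0.0157]
tool_rot: [3.141, -0.001, -0.16]
force: [-1.4, -0.4, 9.7]
grip_width: 0.0359
finger_force: 23.8
```

Call:
servo_tool(plan=[[3, 0, 0, -2, 0, 0, 0], [3, 0, 0, -5, 0, 0, 0], [3, 0.3, -1.5, -8.5, 0, 0, 0], [3, 1.2, -5, -11, 0, 0, 0], [3, 2.1, -9, -11, 0, 0, 0], [3, 3, -13, -11, 0, 0, 0], [3, 4, -17, -11, 0, 0, 0], [3, 4.4, -19.4, -11, 0, 0, 0], [3, 4.6, -20.4, -11, 0, 0, 0], [3, 4.6, -20.4, -11, 0, 0, 0]])

```text
clock: 4.25
position: [0.5145, 0.0181, 0.1252]
tool_rot: [-3.141, 0.0, -0.158]
force: [-0.6, -0.9, -1.4]
grip_width: 0.0355
finger_force: 25.8
```

Call:
servo_tool(plan=[[3, 0, 0, 0, 0, 0, 0], [3, 0, 0, 0, 0, 0, 0], [3, 0, 0, 0, 0, 0, 0]])

```text
clock: 4.55
position: [0.5142, 0.016, 0.1254]
tool_rot: [3.141, 0.0, -0.162]
force: [0.2, 0.0, -1.5]
grip_width: 0.0357
finger_force: 25.8
```

```bash
python3 - <<'E'
from h import *
import pickle
P,R,s=pose();f=bot.grab_frame("wrist");cv2.imwrite("pics/w2.png",f["frame"]);pickle.dump((f,P,R),open("w2.pkl","wb"));print(P,s["tool_rot"],s["grip_width"])
E
```

```text
[0.51420345 0.01596414 0.12537126] [ 3.14129047e+00  5.31898327e-05 -1.61597520e-01] 0.03572271910127894
```

View pics/w2.png

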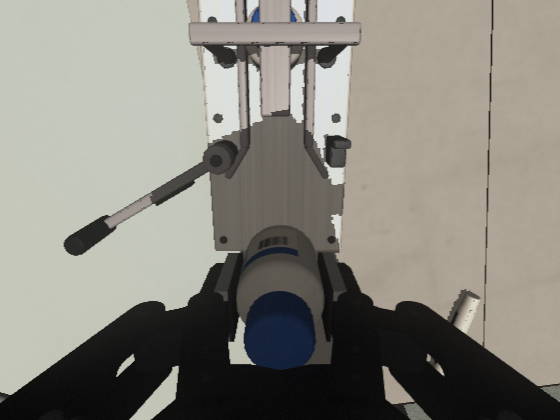

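```bash
python3 - <<'E'
from h import *
import pickle
f,P,R=pickle.load(open("w2.pkl","rb"));print(f["mtx"][0])
m=np.array([.56045,.01201]);a=-.1593;c,s_=np.cos(a),np.sin(a)
for n,px,z,q in[("nl",(215,250),.012,(-92,55)),("nr",(341,252),.012,(-92,-55)),("edgeR",(347,125),.012,(0,-55)),("pivot",(216,159),.057,(-6,40)),("strip",(275,115),.087,(23,0)),
 ("railLin",(247,140),.032,(0,20.5)),("railRin",(308,142),.032,(0,-20.5)),("railLfar",(246,75),.032,(50,20.5)),("railRfar",(307,75),.032,(50,-20.5)),("bridgeL",(191,45),.094,(57,40)),("bridgeR",(360,45),.094,(57,-40)),("knob",(74,242),.082,(-56,126))]:
    X=wray(f,P,R,px,z);d=X[:2]-m;print(n,X.round(4),q,(np.array([c*d[0]+s_*d[1],-s_*d[0]+c*d[1]])*1e3).round(1))
E
```

```text
[323.013632    0.        280.0018982]
nl [0.4816 0.0781 0.012 ] (-92, 55) [-88.3  52.8]
nr [ 0.4621 -0.0295  0.012 ] (-92, -55) [-90.5 -56.5]
edgeR [ 0.5679 -0.0454  0.012 ] (0, -55) [ 16.5 -55.5]
pivot [0.5638 0.0502 0.057 ] (-6, 40) [-2.7 38.2]
strip [0.5855 0.0069 0.087 ] (23, 0) [25.5 -1.1]
railLin [0.5707 0.0306 0.032 ] (0, 20.5) [ 7.2 20. ]
railRin [ 0.5622 -0.0126  0.032 ] (0, -20.5) [  5.6 -24. ]
railLfar [0.6136 0.023  0.032 ] (50, 20.5) [50.7 19.3]
railRfar [ 0.6069 -0.018   0.032 ] (50, -20.5) [ 50.6 -22.3]
bridgeL [0.6248 0.042  0.094 ] (57, 40) [58.8 39.8]
bridgeR [ 0.6114 -0.0399  0.094 ] (57, -40) [ 58.6 -43.1]
knob [0.5303 0.1437 0.082 ] (-56, 126) [-50.6 125.2]
```

Call:
servo_tool(plan=[[3, 0.35, -0.2, 3, 0, 0, 0], [3, 0.35, -0.2, 6, 0, 0, 0], [3, 0.35, -0.2, 8, 0, 0, 0], [3, 0.35, -0.2, 9, 0, 0, 0], [3, 0.35, -0.2, 9.4, 0, 0, 0], [3, 0.35, -0.2, 9.6, 0, 0, 0], [3, 0.35, -0.2, 9.7, 0, 0, 0], [3, 0.35, -0.2, 9.75, 0, 0, 0]])

```text
clock: 5.4
position: [0.5187, 0.0185, 0.0285]
tool_rot: [-3.141, -0.001, -0.16]
force: [0.7, -0.1, -1.1]
grip_width: 0.0358
finger_force: 25.8
```

Call:
servo_tool(plan=[[3, 0, 0, 0.05, 0, 0, 0], [3, 0, 0, 0.1, 0, 0, 0], [3, 0, 0, 0.1, 0, 0, 0]])

```text
clock: 5.7
position: [0.5187, 0.0185, 0.0278]
tool_rot: [-3.141, -0.001, -0.16]
force: [-3.7, -1.6, 15.2]
grip_width: 0.0354
finger_force: 27.2
```

Call:
servo_tool(plan=[[3.6, 0, 0, -0.05, 0, 0, 0], [4.2, 0, 0, -0.1, 0, 0, 0], [5, 0, 0, -0.1, 0, 0, 0], [6.5, 0, 0, -0.1, 0, 0, 0], [8, 0, 0, -0.1, 0, 0, 0], [8, 0, 0, -2, 0, 0, 0], [8, 0, 0, -5, 0, 0, 0], [8, 0, 0, -8.5, 0, 0, 0], [0, -2, 0, -10, 0, 0, 0], [0, -5, 0, -10, 0, 0, 0]])

```text
clock: 6.7
position: [0.4701, 0.0266, 0.1287]
tool_rot: [-3.14, -0.004, -0.161]
force: [0.4, 1.4, -0.1]
grip_width: 0.053
finger_force: 0.0
```

```bash
python3 - <<'E'
from h import *
P,R,s=pose();m=np.array([.5625,.0101]);a=-.1593;u=np.array([np.cos(a),np.sin(a)]);print(P)
for x in(-92,):
    q=m+u*x/1e3;to(q[0],q[1],.125);to(q[0],q[1],.026)
f=bot.grab_frame("side");cv2.imwrite("pics/s2.png",cv2.resize(f["frame"][185:330,185:395],(798,551)))
E
```

```text
[0.47014046 0.02662142 0.12870281]
t 6.7 cm [0.18 0.17 0.37] deg [-0.07 -0.23 -0.1 ]
t 6.7 cm [ 0.14  0.18 10.27] deg [-0.07 -0.23 -0.1 ]
```

View pics/s2.png

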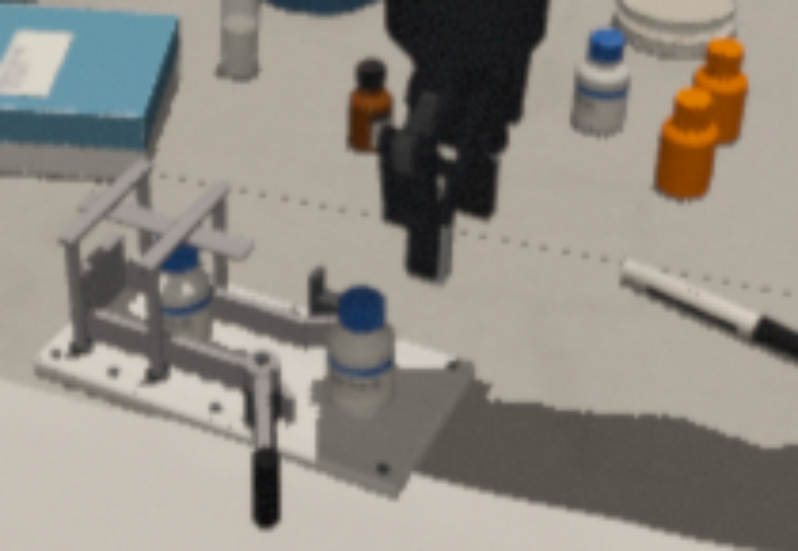

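Call:
servo_tool(plan=[[0, 0, 0.1, 0, 0, 0, 0], [0, 0, 0.1, 1, 0, 0, 0], [0, 0, 0.1, 4, 0, 0, 0], [0, 0, 0.1, 7.5, 0, 0, 0], [0, 0, 0.1, 9.5, 0, 0, 0], [0, 0, 0.1, 10, 0, 0, 0], [0, 0.6, 0.1, 10, 0, 0, 0], [0, 1.2, 0.1, 10, 0, 0, 0], [0, 1.6, 0.1, 10, 0, 0, 0], [0, 2, 0.1, 10, 0, 0, 0]])

```text
clock: 7.75
position: [0.4895, 0.0222, 0.0276]
tool_rot: [-3.141, -0.001, -0.16]
force: [-0.9, 0.3, 0.6]
grip_width: 0.0003
finger_force: 0.4
```

Call:
servo_tool(plan=[[0, 0.4, 0, 0, 0, 0, 0], [0, 0.8, 0, 0, 0, 0, 0], [0, 1.2, 0, 0, 0, 0, 0], [0, 1.7, 0, 0, 0, 0, 0], [0, 2.2, 0, 0, 0, 0, 0], [0, 2.7, 0, 0, 0, 0, 0], [0, 3.2, 0, 0, 0, 0, 0], [0, 3.7, 0, 0, 0, 0, 0], [0, 4.2, 0, 0, 0, 0, 0], [0, 4.7, 0, 0, 0, 0, 0]])

```text
clock: 8.75
position: [0.5352, 0.0148, 0.0268]
tool_rot: [3.142, 0.0, -0.16]
force: [-1.3, -0.0, 0.5]
grip_width: -0.0
finger_force: 0.7
```

Call:
servo_tool(plan=[[0, 0.5, 0, 0, 0, 0, 0], [0, 1, 0, 0, 0, 0, 0], [0, 1.5, 0, 0, 0, 0, 0], [0, 1.9, 0, 0, 0, 0, 0], [0, 2.2, 0, 0, 0, 0, 0], [0, 2.2, 0, 0, 0, 0, 0]])

```text
clock: 9.35
position: [0.557, 0.0113, 0.0268]
tool_rot: [-3.141, -0.0, -0.16]
force: [-0.3, -0.3, -0.2]
grip_width: 0.0001
finger_force: 0.0
```

Call:
servo_tool(plan=[[0, -1, 0, 0, 0, 0, 0], [0, -3, 0, 0, 0, 0, 0], [0, -6, 0, -1, 0, 0, 0], [0, -8, 0, -5, 0, 0, 0], [0, -8, 0, -9, 0, 0, 0], [0, -8, 0, -10, 0, 0, 0], [0, -8, 0, -10, 0, 0, 0], [0, -8, 0, -10, 0, 0, 0]])

```text
clock: 10.15
position: [0.477, 0.0241, 0.1263]
tool_rot: [3.141, 0.0, -0.16]
force: [-0.1, 0.1, -0.8]
grip_width: 0.0001
finger_force: 0.0
```

```bash
python3 - <<'E'
from h import *
P,R,s=pose();f=bot.grab_frame("side");cv2.imwrite("pics/s3.png",f["frame"][185:330,185:395])
g=bot.grab_frame("wrist");cv2.imwrite("pics/mix.png",np.vstack([cv2.resize(f["frame"][185:330,185:395],(420,290)),g["frame"][:300,70:490]]))
print(P,s["clock"]);to(.4435,-.3135,.15);to(.4435,-.3135,.015)
E
```

```text
[0.47702375 0.02411742 0.12626673] 10.15
t 10.25 cm [ 2.08 33.86 -2.42] deg [ 0.03  0.1  -0.05]
t 10.25 cm [ 2.1  33.85 11.08] deg [ 0.03  0.1  -0.05]
```

View pics/mix.png

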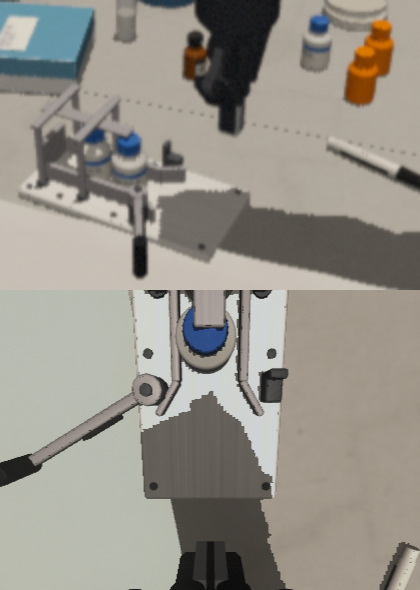

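Both lane bottles stand upright in single file, with bottle A just inside the mouth (cap at about (207,335)). Next is bottle B.

Call:
servo_tool(plan=[[4, 0.3, 4, -1, 0, 0, 0], [8.54, 0.6, 8.5, -2, 0, 0, 0], [8.54, 0.9, 13, -2, 0, 0, 0], [8.54, 1.2, 17.5, -2, 0, 0, 0], [8.54, 1.5, 22, -2, 0, 0, 0], [8.54, 1.8, 26.5, -2, 0, 0, 0], [8.54, 2, 30.5, -2, 0, 0, 0], [8.54, 2.1, 33, -2, 0, 0, 0], [8.54, 2.1, 33.9, -2, 0, 0, 0], [8.54, 2.1, 33.9, -2, 0, 0, 0]])

```text
clock: 11.25
position: [0.4436, -0.3143, 0.1457]
tool_rot: [-3.141, 0.002, -0.162]
force: [0.5, 0.7, -0.2]
grip_width: 0.0854
finger_force: 0.0
```

Call:
servo_tool(plan=[[8.54, 0, 0, 0, 0, 0, 0], [8.54, 0, 0, 0, 0, 0, 0], [8.54, 0, 0, 0, 0, 0, 0]])

```text
clock: 11.55
position: [0.4447, -0.3128, 0.1468]
tool_rot: [-3.141, 0.0, -0.158]
force: [-0.7, 0.0, 0.6]
grip_width: 0.0857
finger_force: 0.0
```

```bash
python3 - <<'E'
from caps import *
f,P,R=caps("w4");print(P,pose()[2]["clock"]);to(.4435,-.3135,.0155)
E
```

```text
[281.8 218.5] [267 205  30  29 675] [ 0.4434 -0.3141  0.069 ]
[ 0.44470976 -0.31280286  0.14679706] 11.6
t 11.6 cm [-0.11  0.07 13.14] deg [-0.01 -0.    0.02]
```

Call:
servo_tool(plan=[[8.54, -0.1, 0.1, 3.5, 0, 0, 0], [8.54, -0.1, 0.1, 8, 0, 0, 0], [8.54, -0.1, 0.1, 11, 0, 0, 0], [8.54, -0.1, 0.1, 12.5, 0, 0, 0], [8.54, -0.1, 0.1, 13, 0, 0, 0], [7, -0.1, 0.1, 13.1, 0, 0, 0], [6, -0.1, 0.1, 13.1, 0, 0, 0], [5, -0.1, 0.1, 13.1, 0, 0, 0], [4.5, -0.1, 0.1, 13.1, 0, 0, 0], [4.2, -0.1, 0.1, 13.1, 0, 0, 0]])

```text
clock: 12.6
position: [0.4434, -0.3149, 0.0164]
tool_rot: [3.141, -0.001, -0.16]
force: [0.7, -0.8, 1.3]
grip_width: 0.0421
finger_force: 0.0
```

Call:
servo_tool(plan=[[3.9, 0, 0, 0, 0, 0, 0], [3.6, 0, 0, 0, 0, 0, 0], [3, 0, 0, 0, 0, 0, 0], [3, 0, 0, 0, 0, 0, 0], [3, 0, 0, 0, 0, 0, 0]])

```text
clock: 13.1
position: [0.4433, -0.3148, 0.0161]
tool_rot: [3.142, -0.0, -0.16]
force: [-0.6, 0.6, 7.5]
grip_width: 0.0356
finger_force: 24.2
```

Call:
servo_tool(plan=[[3, 0, 0, -2, 0, 0, 0], [3, 0, 0, -5, 0, 0, 0], [3, 0, -2, -9, 0, 0, 0], [3, 0.3, -6, -11, 0, 0, 0], [3, 0.6, -10.5, -11, 0, 0, 0], [3, 0.9, -15, -11, 0, 0, 0], [3, 1.2, -19.5, -11, 0, 0, 0], [3, 1.5, -24, -11, 0, 0, 0], [3, 1.8, -28.5, -11, 0, 0, 0], [3, 2.1, -32.5, -11, 0, 0, 0]])

```text
clock: 14.1
position: [0.5158, 0.0051, 0.1259]
tool_rot: [-3.141, -0.0, -0.159]
force: [1.4, -0.2, -0.7]
grip_width: 0.0353
finger_force: 25.7
```

Call:
servo_tool(plan=[[3, 0, -1.2, 0, 0, 0, 0], [3, 0, -1.5, 0, 0, 0, 0], [3, 0, -1.5, 0, 0, 0, 0], [3, 0, -1.5, 0, 0, 0, 0], [3, 0, -1.5, 0, 0, 0, 0], [3, 0, -1.5, 0, 0, 0, 0]])

```text
clock: 14.7
position: [0.518, 0.0166, 0.1258]
tool_rot: [3.141, -0.0, -0.161]
force: [0.6, 0.3, -0.6]
grip_width: 0.0357
finger_force: 25.7
```

```bash
python3 - <<'E'
from h import *
print(pose()[0]);to(.5181,.0172,.0290)
E
```

```text
[0.51798298 0.01659427 0.12584176]
t 14.7 cm [ 0.   -0.06  9.68] deg [ 0.01 -0.   -0.14]
```

Call:
servo_tool(plan=[[3, 0, 0, 3, 0, 0, 0], [3, 0, 0, 6, 0, 0, 0], [3, 0, 0, 8, 0, 0, 0], [3, 0, 0, 9, 0, 0, 0], [3, 0, 0, 9.4, 0, 0, 0], [3, 0, 0, 9.6, 0, 0, 0], [3, 0, 0, 9.7, 0, 0, 0], [3, 0, 0, 9.75, 0, 0, 0], [3, 0, 0, 9.8, 0, 0, 0], [3, 0, 0, 9.8, 0, 0, 0]])

```text
clock: 15.7
position: [0.5182, 0.0176, 0.0281]
tool_rot: [-3.141, -0.001, -0.16]
force: [-0.0, -0.3, 2.0]
grip_width: 0.0357
finger_force: 25.9
```

Contact is made, so I release and go behind the bottle.

Call:
servo_tool(plan=[[3.6, 0, 0, 0.03, 0, 0, 0], [4.2, 0, 0, 0, 0, 0, 0], [5, 0, 0, 0, 0, 0, 0], [6.5, 0, 0, 0, 0, 0, 0], [8, 0, 0, 0, 0, 0, 0], [8, 0, 0, -2, 0, 0, 0], [8, 0, 0, -5, 0, 0, 0], [8, 0, 0, -8.5, 0, 0, 0], [0, -2, 0, -10, 0, 0, 0], [0, -5, 0, -10, 0, 0, 0]])

```text
clock: 16.7
position: [0.47, 0.0256, 0.1297]
tool_rot: [-3.14, -0.004, -0.161]
force: [0.1, -0.1, 0.2]
grip_width: 0.0529
finger_force: 0.0
```

Call:
servo_tool(plan=[[0, 0, 0, 0, 0, 0, 0], [0, 0, 0, 1, 0, 0, 0], [0, 0, 0, 4, 0, 0, 0], [0, 0, 0, 7.5, 0, 0, 0], [0, 0, 0, 9.5, 0, 0, 0], [0, 0, 0, 10, 0, 0, 0], [0, 0.6, 0, 10, 0, 0, 0], [0, 1.2, 0, 10, 0, 0, 0], [0, 1.6, 0, 10, 0, 0, 0], [0, 2, 0, 10, 0, 0, 0]])

```text
clock: 17.7
position: [0.4895, 0.0222, 0.0286]
tool_rot: [-3.141, -0.002, -0.16]
force: [-0.2, 1.0, 0.5]
grip_width: 0.0001
finger_force: 0.3
```

Call:
servo_tool(plan=[[0, 0.4, 0, 0, 0, 0, 0], [0, 0.8, 0, 0, 0, 0, 0], [0, 1.2, 0, 0, 0, 0, 0], [0, 1.7, 0, 0, 0, 0, 0], [0, 2.2, 0, 0, 0, 0, 0], [0, 2.7, 0, 0, 0, 0, 0], [0, 3.2, 0, 0, 0, 0, 0], [0, 3.6, 0, 0, 0, 0, 0], [0, 4, 0, 0, 0, 0, 0], [0, 4.4, 0, 0, 0, 0, 0]])

```text
clock: 18.7
position: [0.531, 0.0161, 0.0276]
tool_rot: [-3.141, 0.002, -0.159]
force: [-5.7, 5.8, 2.3]
grip_width: -0.0001
finger_force: 3.2
```

Call:
servo_tool(plan=[[0, 0.2, 0, 0, 0, 0, 0], [0, 0.4, 0, 0, 0, 0, 0], [0, 0.6, 0, 0, 0, 0, 0]])

```text
clock: 19.0
position: [0.5379, 0.0144, 0.0278]
tool_rot: [3.142, 0.0, -0.16]
force: [-1.9, 1.6, 0.2]
grip_width: 0.0001
finger_force: 0.9
```

Call:
servo_tool(plan=[[0, 0.4, 0, 0, 0, 0, 0], [0, 0.8, 0, 0, 0, 0, 0], [0, 1.2, 0, 0, 0, 0, 0], [0, 1.5, 0, 0, 0, 0, 0], [0, 1.7, 0, 0, 0, 0, 0]])

```text
clock: 19.5
position: [0.5549, 0.0116, 0.0278]
tool_rot: [3.142, -0.0, -0.16]
force: [-1.6, 0.9, -0.9]
grip_width: 0.0001
finger_force: 0.9
```

Call:
servo_tool(plan=[[0, 0.1, 0, 0, 0, 0, 0], [0, 0.2, 0, 0, 0, 0, 0], [0, 0.3, 0, 0, 0, 0, 0]])

```text
clock: 19.8
position: [0.5575, 0.0113, 0.0278]
tool_rot: [-3.142, 0.0, -0.16]
force: [-2.2, 1.4, -0.7]
grip_width: -0.0002
finger_force: 0.9
```

Call:
servo_tool(plan=[[0, 0.1, 0, 0, 0, 0, 0], [0, 0.2, 0, 0, 0, 0, 0]])

```text
clock: 20.0
position: [0.5596, 0.0109, 0.0278]
tool_rot: [-3.142, 0.0, -0.16]
force: [-1.8, 2.6, -0.2]
grip_width: -0.0001
finger_force: 0.9
```

Call:
servo_tool(plan=[[0, 0.1, 0, 0, 0, 0, 0], [0, 0.2, 0, 0, 0, 0, 0]])

```text
clock: 20.2
position: [0.5602, 0.0109, 0.0275]
tool_rot: [3.141, 0.003, -0.16]
force: [-12.9, 4.3, 5.3]
grip_width: 0.0003
finger_force: 6.5
```

Call:
servo_tool(plan=[[0, -0.5, 0, 0, 0, 0, 0], [0, -2, 0, 0, 0, 0, 0], [0, -5, 0, 0, 0, 0, 0], [0, -8, 0, -2, 0, 0, 0], [0, -8, 0, -6, 0, 0, 0], [0, -8, 0, -10, 0, 0, 0], [0, -8, 0, -10, 0, 0, 0], [0, -8, 0, -10, 0, 0, 0]])

```text
clock: 21.0
position: [0.4832, 0.0232, 0.1287]
tool_rot: [-3.141, -0.003, -0.16]
force: [-0.3, -0.0, -0.7]
grip_width: -0.0001
finger_force: 0.0
```

```bash
python3 - <<'E'
from h import *
P,R,s=pose();f=bot.grab_frame("side");g=bot.grab_frame("wrist")
cv2.imwrite("pics/mix2.png",np.vstack([cv2.resize(f["frame"][185:330,185:395],(420,290)),g["frame"][:300,70:490]]))
print(P,s["clock"],s["qpos"].round(2))
H=np.array([.5632,.0504]);phi=1.91;k=H+.1*np.array([np.cos(phi),np.sin(phi)]);yaw=-.159-1.07;print(k)
to(*k,.126,yaw)
E
```

```text
[0.48317572 0.02319658 0.12868477] 21.0 [-0.1   0.45 -0.09  2.06  0.07  0.63 -1.97]
[0.52992638 0.14470199]
t 21.1 cm [  2.77 -12.76   0.11] deg [3.000e-02 2.000e-02 6.124e+01]
```

View pics/mix2.png

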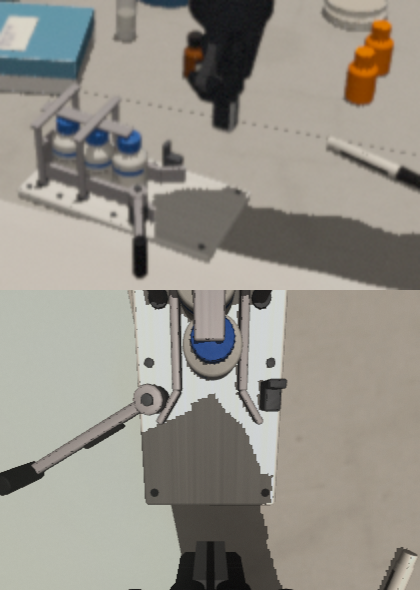

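All three white bottles are upright in single file, the last one's cap at (213,340) just inside the mouth; the lever is still open with its knob to the left. Next I grip the knob.

Call:
servo_tool(plan=[[0, 0, 0, -1, 0, 0, -8], [4, 0, -1, -1, 0, 0, -16], [5, 0.5, -3, -1, 0, 0, -24], [5, 1, -5, -1, 0, 0, -32], [5, 1.5, -7, -1, 0, 0, -40], [5, 2, -9, -1, 0, 0, -48], [5, 2.4, -11, -1, 0, 0, -56], [5, 2.8, -12.8, -1, 0, 0, -64], [5, 2.8, -12.8, -1, 0, 0, -72], [5, 2.8, -12.8, -1, 0, 0, -80]])

```text
clock: 22.1
position: [0.53, 0.1458, 0.1362]
tool_rot: [-3.139, 0.001, 1.243]
force: [0.5, -0.7, -0.5]
grip_width: 0.0499
finger_force: 0.0
```

Call:
servo_tool(plan=[[5, 0, 0, 0, 0, 0, -8], [5, 0, 0, 0, 0, 0, -16], [5, 0, 0, 0, 0, 0, -24], [5, 0, 0, 0, 0, 0, -29], [5, 0, 0, 0, 0, 0, -29], [5, 0, 0, 0, 0, 0, -29], [5, 0, 0, 0, 0, 0, -29]])

```text
clock: 22.8
position: [0.5304, 0.1452, 0.1374]
tool_rot: [-3.141, -0.0, 1.74]
force: [-0.1, 0.3, -0.3]
grip_width: 0.0506
finger_force: 0.0
```

```bash
python3 - <<'E'
from h import *
P,R,s=pose();print(P,s["tool_rot"],s["qpos"].round(2))
to(.5299,.1447,.056,1.741)
E
```

```text
[0.53036959 0.14524294 0.13735541] [-3.14093171e+00 -9.07492387e-05  1.74025985e+00] [ 0.05  0.58 -0.59  1.86  0.43  0.82 -0.59]
t 22.8 cm [-0.05 -0.05  8.14] deg [-0.04 -0.01 -0.04]
```

Call:
servo_tool(plan=[[5, 0, 0, 2, 0, 0, 0], [5, 0, 0, 5, 0, 0, 0], [5, 0, 0, 7, 0, 0, 0], [5, 0, 0, 7.8, 0, 0, 0], [5, 0, 0, 8.1, 0, 0, 0], [4, 0, 0, 8.1, 0, 0, 0], [3, 0, 0, 8.1, 0, 0, 0], [2, 0, 0, 8.1, 0, 0, 0], [1, 0, 0, 8.1, 0, 0, 0], [1, 0, 0, 8.1, 0, 0, 0]], force=35)

```text
clock: 23.8
position: [0.5309, 0.1454, 0.0575]
tool_rot: [3.141, -0.0, 1.742]
force: [-1.7, -0.2, 5.8]
grip_width: 0.0127
finger_force: 34.1
```

```bash
cat > arc.py <<'E'
from h import *
# rows for lever angles from a0 down to a1, pivot H, yaw' ratio
def arc(H,r,n,a1,ratio=.9,yaw0=None,doff=0):
    P,R,s=pose();d=P[:2]-H;a0=(-.159-np.pi/2-np.arctan2(d[1],d[0]))%(2*np.pi)
    print("P",P,"a0",round(a0,3),"r",np.hypot(*d).round(4),"grip",s["grip_width"],s["force"].round(1),"q7",s["qpos"][6].round(2))
    for a in np.linspace(a0,a1,n+1)[1:]:
        ph=-.159-np.pi/2-a;k=H+r*np.array([np.cos(ph),np.sin(ph)])
        v=R.T@np.array([*(k-P[:2]),0])*100
        print([1,round(v[0],2),round(v[1],2),0,0,0,round(-np.degrees((a0-a)*ratio),1)],round(a,2))
E
python3 -c "
from arc import *
arc(np.array([.5632,.0504]),.1,10,1.6)"
```

```text
P [0.53093671 0.14535969 0.05747256] a0 2.655 r 0.1003 grip 0.01273216818160864 [-1.7 -0.2  5.8] q7 -0.67
[1, np.float64(-0.25), np.float64(-1.03), 0, 0, 0, np.float64(-5.4)] 2.55
[1, np.float64(-0.57), np.float64(-2.03), 0, 0, 0, np.float64(-10.9)] 2.44
[1, np.float64(-1.0), np.float64(-2.99), 0, 0, 0, np.float64(-16.3)] 2.34
[1, np.float64(-1.53), np.float64(-3.91), 0, 0, 0, np.float64(-21.8)] 2.23
[1, np.float64(-2.15), np.float64(-4.76), 0, 0, 0, np.float64(-27.2)] 2.13
[1, np.float64(-2.86), np.float64(-5.54), 0, 0, 0, np.float64(-32.6)] 2.02
[1, np.float64(-3.65), np.float64(-6.24), 0, 0, 0, np.float64(-38.1)] 1.92
[1, np.float64(-4.51), np.float64(-6.86), 0, 0, 0, np.float64(-43.5)] 1.81
[1, np.float64(-5.42), np.float64(-7.38), 0, 0, 0, np.float64(-49.0)] 1.71
[1, np.float64(-6.39), np.float64(-7.8), 0, 0, 0, np.float64(-54.4)] 1.6
```

Call:
servo_tool(plan=[[1, -0.25, -1.05, 0, 0, 0, -5.4], [1, -0.55, -2.05, 0, 0, 0, -10.9], [1, -1, -3, 0, 0, 0, -16.3], [1, -1.55, -3.9, 0, 0, 0, -21.8], [1, -2.15, -4.75, 0, 0, 0, -27.2], [1, -2.85, -5.55, 0, 0, 0, -32.6], [1, -3.65, -6.25, 0, 0, 0, -38.1], [1, -4.5, -6.85, 0, 0, 0, -43.5], [1, -5.4, -7.4, 0, 0, 0, -49], [1, -6.4, -7.8, 0, 0, 0, -54.4]])

```text
clock: 24.8
position: [0.4647, 0.0695, 0.0574]
tool_rot: [3.14, 0.001, 2.697]
force: [10.5, -0.8, 1.0]
grip_width: 0.0127
finger_force: 34.2
```

```bash
python3 -c "
from arc import *
arc(np.array([.5632,.0504]),.1,10,.55)"
```

```text
P [0.46473647 0.06947526 0.05744129] a0 1.603 r 0.1003 grip 0.012714724715443087 [10.5 -0.8  1. ] q7 0.14
[1, np.float64(-0.35), np.float64(-1.0), 0, 0, 0, np.float64(-5.4)] 1.5
[1, np.float64(-0.77), np.float64(-1.96), 0, 0, 0, np.float64(-10.9)] 1.39
[1, np.float64(-1.29), np.float64(-2.88), 0, 0, 0, np.float64(-16.3)] 1.29
[1, np.float64(-1.9), np.float64(-3.73), 0, 0, 0, np.float64(-21.7)] 1.18
[1, np.float64(-2.6), np.float64(-4.52), 0, 0, 0, np.float64(-27.2)] 1.08
[1, np.float64(-3.38), np.float64(-5.23), 0, 0, 0, np.float64(-32.6)] 0.97
[1, np.float64(-4.23), np.float64(-5.85), 0, 0, 0, np.float64(-38.0)] 0.87
[1, np.float64(-5.13), np.float64(-6.38), 0, 0, 0, np.float64(-43.4)] 0.76
[1, np.float64(-6.1), np.float64(-6.81), 0, 0, 0, np.float64(-48.9)] 0.66
[1, np.float64(-7.1), np.float64(-7.14), 0, 0, 0, np.float64(-54.3)] 0.55
```

Call:
servo_tool(plan=[[1, -0.35, -1, 0, 0, 0, -5.4], [1, -0.75, -1.95, 0, 0, 0, -10.9], [1, -1.3, -2.85, 0, 0, 0, -16.3], [1, -1.9, -3.7, 0, 0, 0, -21.7], [1, -2.6, -4.5, 0, 0, 0, -27.2], [1, -3.35, -5.2, 0, 0, 0, -32.6], [1, -4.2, -5.85, 0, 0, 0, -38], [1, -5.1, -6.35, 0, 0, 0, -43.4], [1, -6.05, -6.8, 0, 0, 0, -48.9], [1, -7.05, -7.1, 0, 0, 0, -54.3]])

```text
clock: 25.8
position: [0.4985, -0.0253, 0.0575]
tool_rot: [3.141, 0.003, -2.639]
force: [5.0, 7.1, 1.1]
grip_width: 0.0122
finger_force: 34.4
```

```bash
python3 -c "
from arc import *
arc(np.array([.5632,.0504]),.1,9,-.02,.7)"
```

```text
P [ 0.49849641 -0.02526587  0.05746942] a0 0.548 r 0.0996 grip 0.012224894588737937 [5.  7.1 1.1] q7 1.2
[1, np.float64(-0.2), np.float64(-0.6), 0, 0, 0, np.float64(-2.5)] 0.49
[1, np.float64(-0.48), np.float64(-1.17), 0, 0, 0, np.float64(-5.1)] 0.42
[1, np.float64(-0.79), np.float64(-1.71), 0, 0, 0, np.float64(-7.6)] 0.36
[1, np.float64(-1.14), np.float64(-2.24), 0, 0, 0, np.float64(-10.1)] 0.3
[1, np.float64(-1.52), np.float64(-2.75), 0, 0, 0, np.float64(-12.7)] 0.23
[1, np.float64(-1.93), np.float64(-3.23), 0, 0, 0, np.float64(-15.2)] 0.17
[1, np.float64(-2.37), np.float64(-3.68), 0, 0, 0, np.float64(-17.7)] 0.11
[1, np.float64(-2.84), np.float64(-4.1), 0, 0, 0, np.float64(-20.3)] 0.04
[1, np.float64(-3.33), np.float64(-4.5), 0, 0, 0, np.float64(-22.8)] -0.02
```

Call:
servo_tool(plan=[[1, -0.2, -0.6, 0, 0, 0, -2.5], [1, -0.5, -1.15, 0, 0, 0, -5.1], [1, -0.8, -1.7, 0, 0, 0, -7.6], [1, -1.15, -2.25, 0, 0, 0, -10.1], [1, -1.5, -2.75, 0, 0, 0, -12.7], [1, -1.95, -3.25, 0, 0, 0, -15.2], [1, -2.35, -3.7, 0, 0, 0, -17.7], [1, -2.6, -3.9, 0, 0, 0, -19], [1, -2.85, -4.1, 0, 0, 0, -20.3]])

```text
clock: 26.7
position: [0.5423, -0.0472, 0.0574]
tool_rot: [3.141, 0.002, -2.287]
force: [-1.5, 5.0, 7.4]
grip_width: 0.0129
finger_force: 35.0
```

```bash
python3 -c "
from arc import *
arc(np.array([.5632,.0504]),.1,3,-.03,.7)"
```

```text
P [ 0.54227572 -0.04716419  0.05738715] a0 0.052 r 0.0998 grip 0.012874987072513814 [-1.5  5.   7.4] q7 1.61
[1, np.float64(-0.12), np.float64(-0.25), 0, 0, 0, np.float64(-1.1)] 0.02
[1, np.float64(-0.26), np.float64(-0.48), 0, 0, 0, np.float64(-2.2)] -0.0
[1, np.float64(-0.41), np.float64(-0.71), 0, 0, 0, np.float64(-3.3)] -0.03
```

Call:
servo_tool(plan=[[1, -0.1, -0.25, 0, 0, 0, 0], [1, -0.2, -0.4, 0, 0, 0, 0], [1, -0.25, -0.5, 0, 0, 0, 0]])

```text
clock: 27.0
position: [0.5464, -0.0482, 0.0572]
tool_rot: [3.14, -0.0, -2.288]
force: [-15.7, 8.5, 15.2]
grip_width: 0.0129
finger_force: 36.0
```

Call:
servo_tool(plan=[[1, -0.1, -0.15, 0, 0, 0, 0], [1, -0.1, -0.15, 0, 0, 0, 0]])

```text
clock: 27.2
position: [0.5465, -0.0483, 0.0571]
tool_rot: [3.138, -0.002, -2.288]
force: [-23.3, 7.7, 21.2]
grip_width: 0.0126
finger_force: 36.9
```

Call:
servo_tool(plan=[[2, 0, 0, 0, 0, 0, 0], [3, 0, 0, 0, 0, 0, 0], [4, 0, 0, 0, 0, 0, 0], [4, 0, 0, -1, 0, 0, 0], [4, 0, 0, -4, 0, 0, 0], [4, 0, 0, -8, 0, 0, 0], [4, -3, 3, -11, 0, 0, 0], [4, -5, 5, -13, 0, 0, 0], [4, -8, 8, -14, 0, 0, 0], [4, -10, 10, -14, 0, 0, 0]])

```text
clock: 28.2
position: [0.5397, 0.0941, 0.1993]
tool_rot: [-3.14, 0.003, -2.288]
force: [0.1, -0.9, -0.2]
grip_width: 0.0398
finger_force: 0.0
```

```bash
python3 - <<'E'
from h import *
print(pose()[0])
f=bot.grab_frame("side");t=bot.grab_frame("top");g=bot.grab_frame("wrist")
cv2.imwrite("pics/fin.png",np.hstack([cv2.resize(f["frame"][185:330,185:395],(420,290)),cv2.resize(t["frame"][140:270,190:290],(223,290))]))
cv2.imwrite("pics/wf.png",g["frame"])
E
```

```text
[0.53971423 0.09414876 0.19932803]
```

View pics/fin.png

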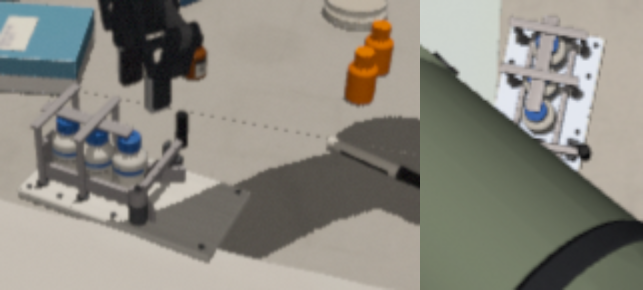

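The last picture shows three upright bottles and the lever across the mouth, its knob at (582,153) by the rest block. I check that angle and hand in.

```bash
python3 - <<'E'
from geo import *
from workcell import bot
k=ray("top",(262.6,208.6),.080);d=k[:2]-np.array([.5632,.0504]);a=-.159-np.pi/2-np.arctan2(d[1],d[0]);print(k,a,np.hypot(*d))
if abs(a)<.1: print(bot.job_done())
E
```

```text
[ 0.54100635 -0.04577129  0.08      ] 0.06780161321463729 0.09869891027265461
the job is handed in; nothing more can be done
None
```

I handed the job in at about 28 s: all three white bottles stand upright in single file against the end stop, and the clamp lever is shut (it hit its hard stop at about 23 N and was still shut after I let go); the brown bottle and tube were not touched.

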